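Close the cream jar and hold the clip-on shelf's clamp half open

ROBOT

A 7-joint arm with a two-finger parallel gripper is mounted at the origin on the work surface. World frame = base frame: x ahead of the robot, y to its left, z up, the work surface at z = 0. Lengths are in m, angles in rad, forces in N, time in s.
With the tool pointing down it reaches from about 0.35 to 0.775 m from the base axis. Payload 3.1 kg.
Tool frame: the origin (TCP) lies between the finger pads; the fingertips stand bot.tip_extent ahead of it and the grasp point (between the pads) lies 6 mm ahead of it (bot.tip_extent is the distance from the TCP to the fingertips, in m); z points along the fingers, y is the line along which they close (so a half turn about z gives the same grasp; the last joint's range is limited). The gripper opens to 85 mm and grips with 20 to 120 N. Pads are 22 mm wide; open, the fingers measure 114 mm over their backs; the gripper's body (76 mm by 85 mm) begins 54 mm behind the grasp point. The pads swing forward as they close: fully open they stand 13 mm farther back than shut.
Start: joints at [1.224, 0.311, 0.014, 1.512, -0.004, 1.319, -0.027], TCP at [0.165, -0.525, 0.256] pointing down, gripper open.
Joint ranges: [-2.7, 2.7], [-0.3, 1.91], [-1.27, 1.3], [0.12, 2.57], [-1.44, 4.58], [0.2, 2.03], [-3.05, 3.05]. Speed limits (rad/s): [2.79, 2.79, 3.14, 3.14, 3.14, 3.14, 3.14].

INTERFACE

Orientations are given as a unit quaternion [w, x, y, z].
In Python, from workcell import bot gives the robot as it stands.
- The arm moves only by the shell command python3 -m handwheel 'ROWS'. ROWS is rows parted by semicolons, their numbers by spaces, 1 to 5 of them, each of 7 numbers: a rotation vector rx, ry, rz in rad, then dx, dy, dz in m, then the finger opening in m; each row shifts and turns the commanded pose from where the row before left it, along the tool's axes as they then stand; what a row does not reach is not made up. A row lasts 1/12 s, in which the tool goes at most 0.0417 m and 0.125 rad, less where a joint would pass 70% of its speed; a pose out of reach is approached as far as the arm can. The fingers move at their own pace and stop on an object; the grip force is fixed at half the most. Time passes only in rows, so rows that do not move let the fingers close. It prints the time, the measured TCP pose, the force, the opening and the grip force at its end.
- bot.sense(): the state, without advancing time (a new reading comes with each control period).
- bot.read_camera(name): name is "scene" or "top" or "wrist"; returns a dict with "pixels" (384x512x3 uint8, red, green, blue), "K" (3x3 intrinsics, pixels), "xyz" and "orientation" of the camera in the world; the wrist camera has in their place "tool_from_camera" (4x4, takes a point from camera to tool coordinates, whose origin is the TCP and whose axes are the flange's). Camera axes: x right, y down, z forward; pixel columns grow to the right and rows downward; lengths in m; the calibration is good to about 2 mm. A picture is of the moment at which its call begins: read the wrist's pose just before it. There is no depth.
- bot.finish_job(): hands the job in; it is judged then, once.
The state is a dict: "clock": time; "joints": joint angles; "joint_velocities": joint speeds; "joint_torque": joint torques, N m; "tcp_pos": TCP position; "eef_rot": TCP orientation; "contact_force": force on the tool from outside, world axes, zero at the start; "ft_torque": the same for the moment, N m; "opening": finger opening in m; "gripper_force": force on a finger pad.
Only numpy, scipy, OpenCV 4.12 (cv2) and the standard library are available. Lean on these libraries where they do the work, as an engineer would, in place of code of your own. Each camera call takes 0.05 s, during which the arm holds its last target. There are 200 camera calls.

TASK

The clip-on shelf is about to be lifted off the changing table's divider board. First press the lid of the cream jar fully home where the jar stands, then press the shelf's spring-clamp lever down half way, about 10 mm at its pad, never to its stop, and finish still holding it there so that the clamp stays half open. Leave the jar and all the other things in place.

Things in the scene. Friction and masses are not known exactly. Their poses are not given: they have to be found in the camera images.
- shelf: Fixed: white MDF divider board 18 mm thick (x), 440 long (y -260 to +180), 85 high, with a grey clip-on shelf. Origin on the table under the board's mid-thickness; -x is the robot's side, z up. Tray in front: x -159 to -9, y -225 to +30, floor 75 mm above the table, 8 mm lips; carries jar, bulb, rattle, brush. Clamp at y +95, free around; its parts over the board reach 123 mm high.
- jar: Cream jar: low round white plastic jar 66 mm across, loose on the tray, the widest round thing there. Origin at the centre of its underside, z up. Body 34 mm high, then a 54 mm wide neck that takes the lid. Press the lid within 20 mm of its middle.
- lid_top (a point): Centre of the flat top of the jar's lid, a white disc 68 mm across, 18 thick. It starts 6 to 8 mm proud, showing the neck; fully home its top is 52 mm above the jar's underside (127 mm above the table) and its rim meets the jar's shoulder without a gap.
- jar_lid (a joint): How far the lid has been pressed on, m: 0 = 8 mm proud, 0.008 = fully home (hard stop). It slides straight down against about 7 N of friction, and stays where it is left.
- lever_pad (a point): Centre of the top of the clamp lever's pad: grey rounded square 40 by 40 mm, towards the robot from the clamp, level and 125 mm above the table when unpressed, 60 mm in front of the lever's pivot, which is 107 mm above the table over the board and parallel to it; pressed, the pad swings down about the pivot. Below it a fixed grip (top at 54 mm), not to be pressed.
- lever (a joint): Angle of the clamp lever, rad: 0 = released, clamp shut; grows as the pad is pressed; 0.33 = its stop (pad about 20 mm down); half way = 0.167 (pad 10 mm down). A spring drives it back: at the pad about 4 N starts it, 8 N holds it half way, 12 N brings it to the stop.
- bulb: Bystander: pale grey silicone nasal bulb, round, 50 mm across, 70 mm high with a narrow spout, standing on the tray. Origin under its centre.
- rattle: Bystander: wooden dumb-bell rattle lying on the tray, 80 mm long (x), 32 mm thick. Origin under its middle.
- brush: Bystander: grey plastic baby brush with white bristles down, 150 mm long (x), 34 mm wide, 24 mm high, lying along the board at the back of the tray. Origin under its middle.
- lotion: Bystander: white lotion bottle, 52 mm across, 150 mm high, standing on the table to the right. Origin under its centre.
- cup: Bystander: white ceramic cup, 72 mm across, 70 mm high, on the table to the left. Origin under its centre.
- thermometer: Bystander: white thermometer with a steel tip, about 120 mm long (x), 20 mm wide, 12 mm high, lying on the table in front of the robot. Origin under its housing.
Not all that is in view belongs to the job. What is shaped like the jar but purple is not meant.

How it is judged:
On the way, in this order (a step that is already met when the one before it is completed fails the run):
1. the jar's lid is pressed fully home while the clamp lever is still released (value of joint jar_lid above 0.0065 m and value of joint lever below 0.05 rad), for 0.2 s.
2. the fingers hold the clamp lever half way down (value of joint lever between 0.117 and 0.217 rad and contact force between the fingers and lever above 2.5 N), for 0.3 s.
At the end, for the whole second after the job is handed in: The robot's fingers are holding the clamp lever steadily half way down (0.117 to 0.217 rad, pad 7 to 13 mm down, with more than 2.5 N of finger contact); the jar's lid is still home (within 1.5 mm), the jar upright within 20 mm of where it stood, and every bystander within 30 mm of where it was (all of step 2 and value of joint jar_lid above 0.0065 m and velocity of joint lever between -0.05 and 0.05 rad/s and angle between jar's own z axis and vertical below 0.1 rad and distance of jar from where it was at the start of the episode below 0.02 m and distance of each of bulb, rattle, brush, lotion, cup, thermometer from where it was at the start of the episode below 0.03 m); the arm keeps its last pose, push and grip.
It fails at once if the clamp lever is pressed to its stop (beyond 0.30 rad, 18 mm at the pad) (value of joint lever above 0.3 rad).
It fails at once if the jar is tipped or pushed out of place (angle between jar's own z axis and vertical above 0.35 rad or distance of jar from where it was at the start of the episode above 0.04 m).
It fails at once if a bystander is pushed out of place (distance of any of bulb, rattle, brush, lotion, cup, thermometer from where it was at the start of the episode above 0.04 m).
It also fails if it takes over 38 s, if anything falls off the work surface, if the arm or the gripper's body presses on something with over 40 N, if the wrist force passes 120 N, or if a joint passes its speed limit or range.

## Working session

There is one attempt and no reset: what is moved stays moved. The work goes in short steps, Python scripts to look and compute and a shell command to move; the robot and the scene stay as the last step left them, time stands still between calls to the robot, and variables do not carry over. Pictures are saved under pics/ and viewed, at most 10 in all, crops included, and the job is handed in when it is done.

```bash
mkdir -p pics; python3 - <<'E'
from workcell import bot
import cv2,numpy as np
s=bot.sense();print(s['clock'],s['tcp_pos'],s['eef_rot'],s['opening'],bot.tip_extent,s['contact_force'])
for n in ['scene','top']:
    c=bot.read_camera(n);cv2.imwrite(f'pics/{n}0.png',c['pixels'][:,:,::-1]);print(n,c['K'].tolist() if hasattr(c['K'],'tolist') else c['K'],c['xyz'],c['orientation'])
E
```

```text
0.0 [ 0.16487282 -0.52398607  0.25520444] [-1.18734814e-03  9.88401531e-01  1.51858316e-01 -2.34145426e-04] 0.0851505559064808 0.025 [-0.39113043 -0.77250931  0.12898708]
scene [[421.4043349845524, 0.0, 258.00923115156377], [0.0, 421.4043349845524, 191.1753388268182], [0.0, 0.0, 1.0]] [1.40604795 0.11787305 0.68821834] [-0.32675414  0.58015978  0.65259868 -0.36160935]
top [[395.07402401402226, 0.0, 253.69523825629074], [0.0, 395.07402401402226, 190.3055731737035], [0.0, 0.0, 1.0]] [4.03325627e-01 9.62486651e-04 1.31225820e+00] [-0.02624788  0.70705333 -0.7063729   0.02059056]
```

View pics/scene0.png

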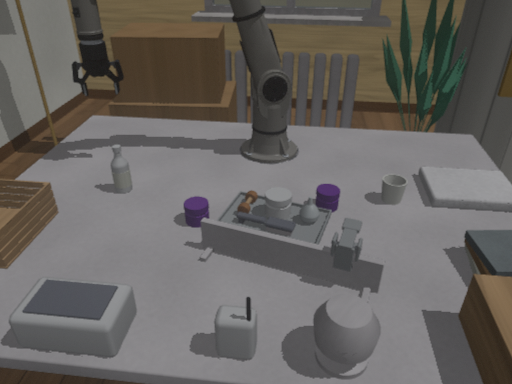

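View pics/top0.png

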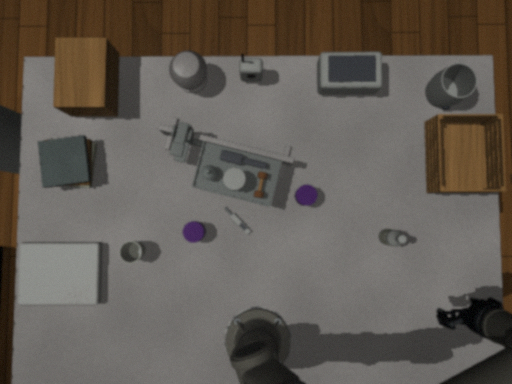

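The scene shows the white jar at px (279,198), the purple look-alikes at (196,211) and (327,197), the bulb at (310,211), the rattle at (248,202) and the clamp at (349,240). The top view shows the jar at (235,179), the purple ones at (306,195) and (194,231), the bulb at (212,173), and the clamp with its lever at (180,140). Candidates for the jar are the white one at (235,179), the purple ones, the bulb (round and pale) and the cup at (133,252). I choose the white one on the tray and check it in a close crop.

```bash
python3 - <<'E'
import cv2,numpy as np
a=cv2.imread('pics/top0.png')[110:220,150:310];b=cv2.imread('pics/scene0.png')[170:280,200:390]
a=cv2.resize(a,None,fx=4,fy=4,interpolation=cv2.INTER_CUBIC)
cv2.imwrite('pics/topc.png',a)
cv2.imwrite('pics/scenec.png',cv2.resize(b,None,fx=4,fy=4,interpolation=cv2.INTER_CUBIC))
E
```

```text
(no output)
```

View pics/topc.png

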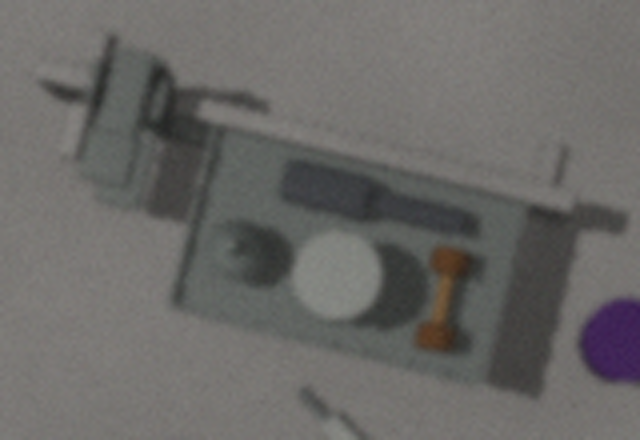

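View pics/scenec.png

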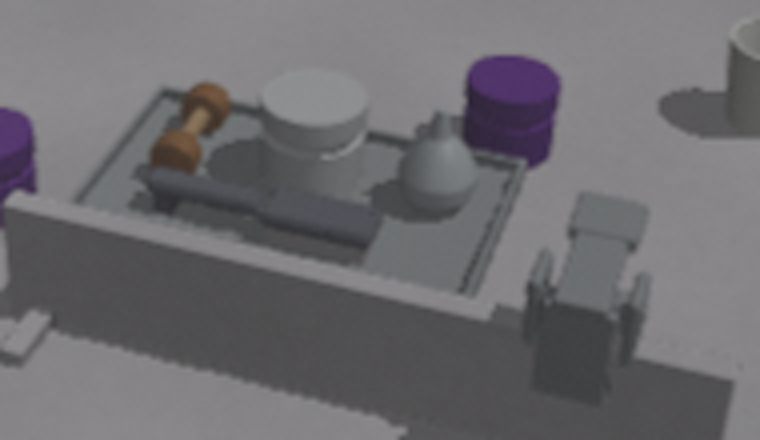

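The crop confirms the choice. The white jar's lid centre is at top crop (337,275), which is px (234,179), and in the scene crop at (315,100) its neck shows below the lid. The pad centre is at scene crop (609,219) and about (110,162) in the top crop. The board's front edge in the top crop runs from about (200,108) to (575,203).

```bash
cat >h.py <<'E'
import numpy as np
from scipy.spatial.transform import Rotation as R
def rot(q): return R.from_quat(np.roll(q,-1))
def ray(c,u,v,z):
    d=rot(c['orientation']).apply(np.linalg.inv(c['K'])@[u,v,1]); o=np.array(c['xyz'])
    return o+d*(z-o[2])/d[2]
E
python3 - <<'E'
from workcell import bot
from h import *
import cv2
t=bot.read_camera('top');s=bot.read_camera('scene')
g=t['pixels'].astype(int)
# lid: bright low-saturation blob in the tray
m=np.zeros(g.shape[:2],np.uint8);r=g[160:200,215:255];m[160:200,215:255]=(r.min(2)>135)*255
print('lid thr',g[179,234],g[172,225])
n,l,st,ce=cv2.connectedComponentsWithStats(m);i=1+np.argmax(st[1:,4]) if n>1 else 0;print(st[i],ce[i])
tc=lambda x,y:(150+(x+.5)/4-.5,110+(y+.5)/4-.5)
sc=lambda x,y:(200+(x+.5)/4-.5,170+(y+.5)/4-.5)
print('lid top',ray(t,*tc(337,275),.134),ray(t,*ce[i],.134),'scene',ray(s,*sc(315,100),.134))
print('pad scene',[ray(s,*sc(*p),.125)[:2].round(4) for p in [(609,219),(575,197),(648,208),(640,240),(570,230)]])
print('pad top',[ray(t,*tc(*p),.125)[:2].round(4) for p in [(110,162),(80,155),(135,130)]])
a=ray(t,*tc(200,108),.085);b=ray(t,*tc(575,203),.085);print('edge',a,b,np.degrees(np.arctan2(*(a-b)[1::-1])))
print('board ends scene',[ray(s,*sc(*p),.085)[:2].round(4) for p in [(8,200),(490,318),(735,378)]])
E
```

```text
lid thr [130 130 128] [115 117 110]
[     0      0    512    384 196608] [255.5 191.5]
lid top [0.51728279 0.06987454 0.134     ] [0.47792553 0.00504496 0.134     ] scene [0.52268454 0.07170506 0.134     ]
pad scene [array([0.6141, 0.2453]), array([0.5947, 0.2274]), array([0.6006, 0.2683]), array([0.632, 0.261]), array([0.6274, 0.2228])]
pad top [array([0.6042, 0.2432]), array([0.6096, 0.2661]), array([0.6288, 0.2245])]
edge [0.65383427 0.18110743 0.085     ] [ 0.57862143 -0.1131123   0.085     ] 75.66029450168023
board ends scene [array([ 0.5832, -0.111 ]), array([0.661 , 0.1812]), array([0.6954, 0.3105])]
```

Both views agree:
- **Lid:** about (0.519, 0.071).
- **Board:** length 0.436 m against the given 0.440, yaw about -15°.
- **Pad:** (0.609, 0.2465). The board geometry predicts (0.607, 0.248).

Next I move over the lid with the fingers closed.

```bash
R='0 0 0 0.03 -0.027 0 0'
python3 -m handwheel '0 0 0 0.030 -0.027 0 0;0 0 0 0.030 -0.027 0 0;0 0 0 0.030 -0.027 0 0;0 0 0 0.030 -0.027 0 0;0 0 0 0.030 -0.027 0 0'
python3 -m handwheel '0 0 0 0.030 -0.027 0 0;0 0 0 0.030 -0.027 0 0;0 0 0 0.030 -0.027 0 0;0 0 0 0.030 -0.027 0 0;0 0 0 0.030 -0.027 0 0'
python3 -m handwheel '0 0 0 0.030 -0.027 0 0;0 0 0 0.030 -0.027 0 0;0 0 0 0.030 -0.027 0 0;0 0 0 0.030 -0.027 0 0;0 0 0 0.030 -0.027 0 0'
python3 -m handwheel '0 0 0 0.030 -0.027 0 0;0 0 0 0 0 0 0;0 0 0 0 0 0 0;0 0 0 0 0 0 0'
python3 - <<'E'
from h import *
from workcell import bot
s=bot.sense();M=rot(s['eef_rot'])
for p in [(.519,.071),(.609,.2465)]: print(M.inv().apply(np.array([*p,s['tcp_pos'][2]])-s['tcp_pos']).round(4))
E
```

```text
clock: 0.62
tcp_pos: [0.2681, -0.349, 0.2561]
eef_rot: [-0.0, 0.988, 0.152, -0.0]
contact_force: [1.4, -0.8, 0.4]
opening: 0.0256
gripper_force: 0.0
clock: 1.03
tcp_pos: [0.3706, -0.1752, 0.2564]
eef_rot: [0.0, 0.988, 0.152, 0.0]
contact_force: [1.3, 0.6, 0.4]
opening: -0.0001
gripper_force: 0.0
clock: 1.45
tcp_pos: [0.4733, -0.0016, 0.2564]
eef_rot: [0.0, 0.988, 0.152, 0.0]
contact_force: [1.2, -0.8, 0.5]
opening: 0.0
gripper_force: 0.0
clock: 1.78
tcp_pos: [0.4929, 0.0309, 0.2558]
eef_rot: [0.0, 0.988, 0.152, -0.001]
contact_force: [-0.7, -0.4, 0.8]
opening: 0.0004
gripper_force: 0.0
[ 0.0369 -0.0304 -0.0001]
[ 0.1755 -0.1707 -0.0003]
```

```bash

python3 -m handwheel '0 0 0 0.0185 -0.0152 0 0;0 0 0 0.0184 -0.0152 0 0;0 0 0.114 0 0 0.02 0;0 0 0.114 0 0 0.02 0;0 0 0.114 0 0 0.02 0'
python3 -m handwheel '0 0 0.114 0 0 0 0;0 0 0.112 0 0 0 0;0 0 0 0 0 0 0;0 0 0 0 0 0 0'
python3 - <<'E'
from h import *
from workcell import bot
import cv2
s=bot.sense();M=rot(s['eef_rot']);print(M.as_matrix().round(3).tolist())
for p in [(.519,.071),(.609,.2465)]: print(M.inv().apply(np.array([*p,s['tcp_pos'][2]])-s['tcp_pos']).round(4))
w=bot.read_camera('wrist');cv2.imwrite('pics/w1.png',w['pixels'][:,:,::-1])
T=np.array(w['tool_from_camera']);print(T.round(3).tolist(),w['K'][0])
# project lid circle & tcp tip
def proj(p): 
    c=np.linalg.inv(T)@[*M.inv().apply(np.array(p)-s['tcp_pos']),1];q=np.array(w['K'])@c[:3];return (q[:2]/q[2]).round(1)
print(proj([.519,.071,.133]),proj([.609,.2465,.125]),(proj(s['tcp_pos']+[0,0,-.025])))
E
```

```text
clock: 2.2
tcp_pos: [0.5194, 0.0693, 0.1958]
eef_rot: [0.001, 1.0, -0.023, 0.0]
contact_force: [0.1, -0.5, 0.1]
opening: -0.0001
gripper_force: 0.0
clock: 2.53
tcp_pos: [0.5192, 0.0696, 0.1964]
eef_rot: [0.001, 0.991, -0.131, 0.0]
contact_force: [-0.7, -0.1, -0.2]
opening: -0.0004
gripper_force: 0.0
[[0.965, -0.26, 0.0], [-0.26, -0.965, -0.001], [0.0, 0.001, -1.0]]
[-0.0006 -0.0013 -0.    ]
[ 0.0406 -0.1942 -0.0002]
[[-0.0, -0.966, -0.259, 0.066], [1.0, 0.0, -0.001, -0.001], [0.001, -0.259, 0.966, -0.117], [0.0, 0.0, 0.0, 1.0]] [318.79707981   0.         251.09214808]
[250.9 219.8] [-74.8 149.7] [253.6 246. ]
```

View pics/w1.png

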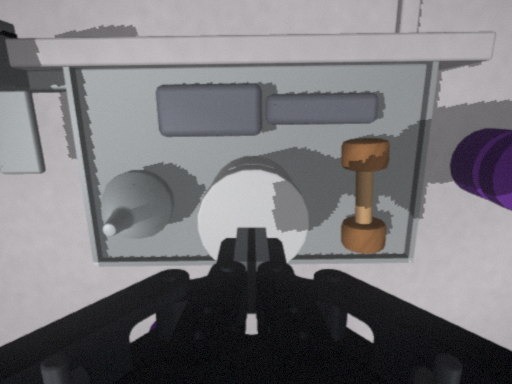

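The lid's ellipse is centred at about (253,221), against a projected (251,220), so the fingers are centred on it. The board is square to the image. Next I descend and press.

```bash

python3 -m handwheel '0 0 0 0 0 0.015 0;0 0 0 0 0 0.012 0;0 0 0 0 0 0.005 0;0 0 0 0 0 0 0'
python3 -m handwheel '0 0 0 0 0 0.003 0;0 0 0 0 0 0.003 0;0 0 0 0 0 0 0'
python3 -m handwheel '0 0 0 0 0 0.002 0;0 0 0 0 0 0.002 0;0 0 0 0 0 0 0'
```

```text
clock: 2.92
tcp_pos: [0.5184, 0.0707, 0.1632]
eef_rot: [0.0, 0.991, -0.131, -0.001]
contact_force: [-0.3, 0.7, 0.4]
opening: -0.0001
gripper_force: 0.0
clock: 3.17
tcp_pos: [0.5199, 0.0716, 0.1588]
eef_rot: [-0.0, 0.991, -0.131, 0.001]
contact_force: [0.4, -0.0, -0.7]
opening: -0.0001
gripper_force: 0.0
clock: 3.42
tcp_pos: [0.52, 0.0716, 0.1555]
eef_rot: [-0.0, 0.991, -0.131, 0.001]
contact_force: [-0.3, -0.4, 4.3]
opening: 0.0005
gripper_force: 2.3
```

```bash

python3 -m handwheel '0 0 0 0 0 0.002 0;0 0 0 0 0 0 0'
python3 -m handwheel '0 0 0 0 0 0.002 0;0 0 0 0 0 0 0'
python3 -m handwheel '0 0 0 0 0 0.002 0;0 0 0 0 0 0 0'
```

```text
clock: 3.58
tcp_pos: [0.52, 0.0716, 0.1535]
eef_rot: [0.0, 0.991, -0.131, 0.001]
contact_force: [-0.7, 0.5, 4.7]
opening: -0.0002
gripper_force: 2.5
clock: 3.75
tcp_pos: [0.52, 0.0716, 0.1521]
eef_rot: [0.0, 0.991, -0.131, 0.001]
contact_force: [-1.8, -0.4, 8.6]
opening: 0.0001
gripper_force: 3.9
clock: 3.92
tcp_pos: [0.5201, 0.0717, 0.1519]
eef_rot: [0.0, 0.991, -0.131, 0.001]
contact_force: [-5.7, -1.6, 18.1]
opening: -0.0002
gripper_force: 8.9
```

Hard stop at TCP z 0.152, so the tip is at 0.127 as given. I push slightly more, hold, then rise.

```bash

python3 -m handwheel '0 0 0 0 0 0.001 0;0 0 0 0 0 0 0;0 0 0 0 0 0 0;0 0 0 0 0 0 0'
python3 -m handwheel '0 0 0 0 0 -0.006 0;0 0 0 0 0 -0.02 0;0 0 0 0 0 -0.03 0;0 0 0 0 0 0 0;0 0 0 0 0 0 0'
python3 - <<'E'
from h import *
from workcell import bot
import cv2
s=bot.sense();M=rot(s['eef_rot'])
print(M.inv().apply(np.array([.609,.2465,s['tcp_pos'][2]])-s['tcp_pos']).round(4))
c=bot.read_camera('scene');b=c['pixels'][170:230,250:350,::-1]
cv2.imwrite('pics/s2.png',cv2.resize(b,None,fx=6,fy=6,interpolation=cv2.INTER_CUBIC))
E
```

```text
clock: 4.25
tcp_pos: [0.5201, 0.0717, 0.1519]
eef_rot: [0.0, 0.991, -0.131, 0.002]
contact_force: [-7.0, -3.4, 21.6]
opening: -0.0002
gripper_force: 11.1
clock: 4.67
tcp_pos: [0.5208, 0.0721, 0.2053]
eef_rot: [-0.001, 0.991, -0.131, 0.002]
contact_force: [-0.3, -1.2, -0.5]
opening: 0.0
gripper_force: 0.0
[ 0.0398 -0.1913  0.0005]
```

View pics/s2.png

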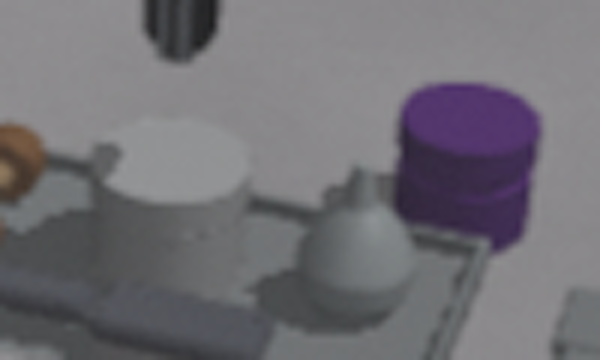

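The lid sits on the shoulder with no gap (crop 172,210), and the jar and bulb have not moved. Next I go over the pad; the tip clears the bulb.

```bash

python3 -m handwheel '0 0 0 0.008 -0.0383 0 0;0 0 0 0.008 -0.0383 0 0;0 0 0 0.008 -0.0383 0 0;0 0 0 0.008 -0.0383 0 0;0 0 0 0.0078 -0.0381 0 0'
python3 -m handwheel '0 0 0 0 0 0 0;0 0 0 0 0 0 0'
python3 - <<'E'
from h import *
from workcell import bot
import cv2
s=bot.sense();M=rot(s['eef_rot'])
w=bot.read_camera('wrist');cv2.imwrite('pics/w2.png',w['pixels'][:,:,::-1])
T=np.array(w['tool_from_camera'])
def proj(p): 
    c=np.linalg.inv(T)@[*M.inv().apply(np.array(p)-s['tcp_pos']),1];q=np.array(w['K'])@c[:3];return (q[:2]/q[2]).round(1)
x,y=M.apply([1,0,0]),M.apply([0,1,0]);p=np.array([.609,.2465,.125]);print(proj(p))
for a,b in [(1,1),(1,-1),(-1,-1),(-1,1)]: print(proj(p+.02*(a*x+b*y)))
E
```

```text
clock: 5.13
tcp_pos: [0.6074, 0.2469, 0.2012]
eef_rot: [0.001, 0.991, -0.131, -0.001]
contact_force: [1.0, -0.5, 0.2]
opening: 0.0001
gripper_force: 0.0
clock: 5.3
tcp_pos: [0.6059, 0.2493, 0.2002]
eef_rot: [0.0, 0.992, -0.128, -0.003]
contact_force: [-0.6, 0.1, 0.5]
opening: -0.0002
gripper_force: 0.0
[256.  206.5]
[288.5 175.6]
[223.7 175.6]
[225.1 235.8]
[286.7 235.8]
```

View pics/w2.png

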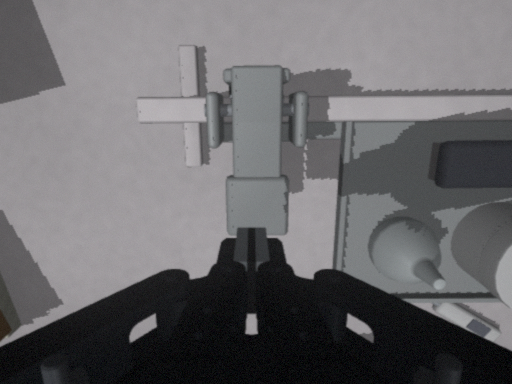

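The pad spans px x 226–288 and y 176–236, which matches the projected square, so its position holds. I correct by 4 mm and descend.

```bash

python3 -m handwheel '0 0 0 0.0036 0.0019 0.01 0;0 0 0 0 0 0.018 0;0 0 0 0 0 0.012 0;0 0 0 0 0 0.003 0;0 0 0 0 0 0 0'
python3 -m handwheel '0 0 0 0 0 0.003 0;0 0 0 0 0 0.003 0;0 0 0 0 0 0 0;0 0 0 0 0 0 0'
```

```text
clock: 5.77
tcp_pos: [0.6096, 0.241, 0.1583]
eef_rot: [0.001, 0.991, -0.132, -0.002]
contact_force: [0.4, -0.1, 1.0]
opening: 0.0
gripper_force: 0.0
clock: 6.1
tcp_pos: [0.6107, 0.2433, 0.1547]
eef_rot: [-0.0, 0.991, -0.131, 0.0]
contact_force: [-0.7, -0.6, 0.3]
opening: -0.0002
gripper_force: 0.0
```

```bash

python3 -m handwheel '0 0 0 -0.001 -0.003 0.002 0;0 0 0 0 0 0.002 0;0 0 0 0 0 0 0;0 0 0 0 0 0 0'
python3 -m handwheel '0 0 0 0 0 0.002 0;0 0 0 0 0 0 0;0 0 0 0 0 0 0'
python3 -m handwheel '0 0 0 0 0 0.002 0;0 0 0 0 0 0 0;0 0 0 0 0 0 0'
python3 -m handwheel '0 0 0 0 0 0.002 0;0 0 0 0 0 0 0;0 0 0 0 0 0 0'
```

```text
clock: 6.43
tcp_pos: [0.6102, 0.2467, 0.1503]
eef_rot: [-0.0, 0.991, -0.131, -0.0]
contact_force: [0.1, 0.2, 0.4]
opening: 0.0003
gripper_force: 0.3
clock: 6.68
tcp_pos: [0.61, 0.2468, 0.1494]
eef_rot: [-0.0, 0.991, -0.131, -0.0]
contact_force: [-2.2, 0.0, 5.8]
opening: 0.0001
gripper_force: 2.8
clock: 6.93
tcp_pos: [0.6096, 0.2469, 0.1476]
eef_rot: [-0.0, 0.991, -0.131, -0.0]
contact_force: [-3.0, -1.2, 7.6]
opening: -0.0003
gripper_force: 3.5
clock: 7.18
tcp_pos: [0.6092, 0.247, 0.1458]
eef_rot: [-0.0, 0.991, -0.131, -0.001]
contact_force: [-4.2, -0.4, 7.4]
opening: -0.0001
gripper_force: 4.1
```

```bash

python3 -m handwheel '0 0 0 0 0 0.002 0;0 0 0 0 0 0 0;0 0 0 0 0 0 0'
python3 -m handwheel '0 0 0 0 0 0.002 0;0 0 0 0 0 0 0;0 0 0 0 0 0 0;0 0 0 0 0 0 0;0 0 0 0 0 0 0'
python3 - <<'E'
from workcell import bot
import cv2
from h import *
c=bot.read_camera('scene');b=c['pixels'][180:280,310:400,::-1]
cv2.imwrite('pics/s3.png',cv2.resize(b,None,fx=6,fy=6,interpolation=cv2.INTER_CUBIC))
s=bot.sense();print(s['tcp_pos'],s['contact_force'])
E
```

```text
clock: 7.43
tcp_pos: [0.6088, 0.2472, 0.144]
eef_rot: [-0.0, 0.991, -0.131, -0.001]
contact_force: [-5.3, -1.7, 9.3]
opening: -0.0001
gripper_force: 4.7
clock: 7.85
tcp_pos: [0.6085, 0.2473, 0.1422]
eef_rot: [-0.0, 0.991, -0.131, -0.001]
contact_force: [-6.2, -0.5, 10.5]
opening: -0.0001
gripper_force: 5.2
[0.60844539 0.24728916 0.14219584] [-6.03991923 -0.51212766 10.08362835]
```

View pics/s3.png

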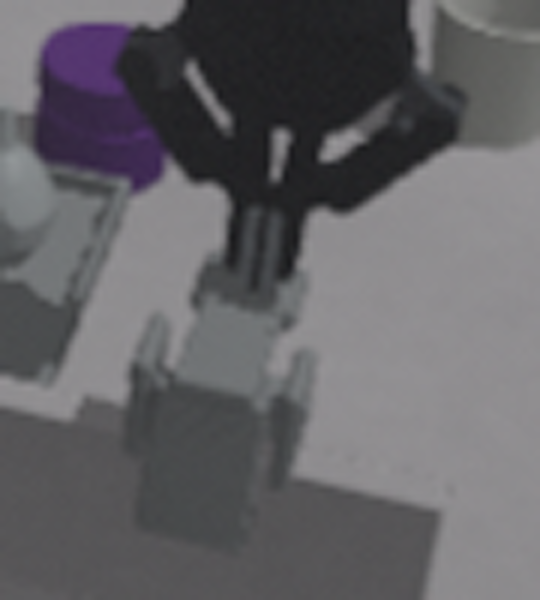

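The fingertips sit on the pad (crop 260,285), which is visibly tilted down, and everything else is in place. The tip is 7.8 mm below first touch. The contact is near the tips' rear edge, 50–60 mm from the pivot, so the angle is about 0.13–0.155 rad. I go slightly deeper and hold.

```bash

python3 -m handwheel '0 0 0 0 0 0.001 0;0 0 0 0 0 0 0;0 0 0 0 0 0 0;0 0 0 0 0 0 0;0 0 0 0 0 0 0'
python3 -m handwheel '0 0 0 0 0 0 0;0 0 0 0 0 0 0;0 0 0 0 0 0 0;0 0 0 0 0 0 0;0 0 0 0 0 0 0'
```

```text
clock: 8.32
tcp_pos: [0.6083, 0.2473, 0.1413]
eef_rot: [0.0, 0.991, -0.131, -0.001]
contact_force: [-7.5, -1.2, 10.0]
opening: -0.0002
gripper_force: 5.5
clock: 8.73
tcp_pos: [0.6083, 0.2473, 0.1413]
eef_rot: [0.0, 0.991, -0.131, -0.001]
contact_force: [-5.9, -1.3, 9.8]
opening: 0.0001
gripper_force: 5.5
```

Steady: tip 8.7 mm down, about 10 N, angle about 0.14–0.17 rad.

```bash
python3 -c "
from workcell import bot
print(bot.finish_job())"
```

```text
the job is handed in; nothing more can be done
None
```

The job is handed in with no verdict shown: the jar's lid is pressed home, and the fingers are still holding the lever steady at an estimated 0.14–0.17 rad (about half way) with about 10 N; nothing else was seen to move.

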